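# Find the heavy side of a mould shaker's drum

### The job

The blue drum of the soap-mould shaker hides an off-centre weight, and its stiff bearing keeps it from swinging down by itself. Take the black crank handle and turn the drum at least one full turn, either way round, to feel which side is heavy; then bring the heavy side straight down and finish still gripping the crank handle, holding the drum still. Leave the bottle, the jug and the bar of soap alone.

Things in the scene. Friction and masses are not known exactly. Their poses are not given: they have to be found in the camera images.
- shaker: Mould shaker, fixed on the bench: grey base plate 310 x 160 mm, bearing block, plate with a blue six-cell mould, all up to 165 mm high and on the +x side of the drum; the base reaches 35 mm to the -x side, 12 mm high. Origin: on the bench, straight under the drum's centre. x is parallel to the drum's level axle; the crank is on its -x side; z is up. Position and yaw vary.
- axle (a point): Drum's centre on its axle, 130 mm above the bench; axes as the shaker's. Blue disc 150 mm across, 40 mm thick, white face. Where the hidden weight (about 0.6 kg, 45 mm off centre) lies differs each time and cannot be seen. It pulls with 0.22 to 0.31 N m when level with the axle; the rest is balanced. Constant bearing friction 0.34 N m: the drum stays wherever it is left.
- drum (a joint): Drum angle, rad, endless: 0 with the crank handle straight above the axle, positive about the shaker's +x (at +pi/2 the handle lies to the shaker's -y, level with the axle). Starts between -0.9 and 0.9. The hidden weight's angle to the handle is fixed during a run and can be anything.
- sleeve: Black crank handle: sleeve 22 mm thick, 60 mm long, parallel to the axle, revolving freely on a 12 mm pin that stands out of the drum's face 60 mm from the axle. Origin: middle of the sleeve, 100 mm from the drum's centre to the shaker's -x (80 mm clear of the drum's face). Gripped from above it can be led all the way round with the tool pointing down.
- bottle: Amber bottle with black cap, 64 mm in diameter, 160 mm high; bystander. Origin: centre of its underside.
- jug: Glass jug with a handle, 110 mm across, 120 mm high; bystander. Origin: centre of its underside.
- soap: Pale green bar of soap, 75 x 55 x 28 mm, lying on a grey stone slab 15 mm thick; bystander. Origin: centre of its underside.

How it is judged:
By the outcome, as a careful person would: the job done as asked, in the order asked, and still so for the second after the job is handed in, while the arm keeps its last pose, push and grip.
It also fails if it takes over 72 s, if anything falls off the work surface, if the arm or the gripper's body presses on something with over 40 N, if the wrist force passes 120 N, or if a joint passes its speed limit or range.

### The arm

A 6-joint arm with a two-finger parallel gripper is mounted at the origin on the work surface. World frame = base frame: x ahead of the robot, y to its left, z up, the work surface at z = 0. Lengths are in m, angles in degrees, forces in N, time in s.
With the tool pointing down it reaches from about 0.375 to 0.9 m from the base axis. Payload 3.1 kg.
Tool frame: the origin (TCP) lies between the finger pads, 19 mm behind the fingertips; this is the grasp point; z points along the fingers, y is the line along which they close (so a half turn about z gives the same grasp; the last joint's range is limited). The gripper opens to 87 mm and grips with 3 to 60 N. Pads are 19 mm wide; open, the fingers measure 117 mm over their backs; the gripper's body (75 mm by 190 mm) begins 51 mm behind the grasp point.
Start: joints at [-80.988, 30.224, 82.088, -0, 67.689, -10.227], TCP at [0.206, -0.59, 0.241] pointing down, gripper open.
Joint ranges: [-176.69, 176.69], [-43.24, 126.21], [12.49, 139.97], [-82, 262], [0, 151.66], [-163.58, 163.58]. Speed limits (degrees/s): [159.86, 159.86, 180, 180, 180, 180].

### API

Orientations are given as a 3x3 rotation matrix whose columns are the frame's x, y, z axes.
In Python, from rig import bot, imaging, finder gives the robot as it stands. The module is installed in compiled form; this text tells all that it offers.
- The arm moves only by the tool play_rows, never from a script. Its argument "motion" is a list that holds one entry, the list of rows, each a list of 6 numbers: the shift along the tool's x, y, z in m, then the turn, a rotation vector about the tool's x, y, z in degrees. In form: [[[dx, dy, dz, wx, wy, wz], ...]]. A call has 1 to 8 rows; each row is the pose to reach, as a shift and turn from the pose commanded when the call began, along the tool's axes at that moment; what a row does not reach only later rows make up. A row lasts 1/12 s, in which the tool goes at most 41.7 mm and 7.16 degrees, less where a joint would pass 70% of its speed; a pose out of reach is approached as far as the arm can. A call with a gripper value outside its range is refused whole. "fingers" is the finger opening in m, from 0 to 0.087, set as the call begins (left out, the last holds). The fingers move at their own pace and stop on an object; the grip force is fixed at half the most. Time passes only in rows, so rows that repeat a pose let the fingers close. It gives the time, the measured TCP pose, the force, the opening and the grip force at its end, in the units of the state.
- bot.read_state(): the state, without advancing time (a new reading comes with each control period).
- imaging.capture(name): name is "scene" or "side" or "wrist"; returns a dict with "frame" (400x640x3 uint8, red, green, blue), "camera_matrix" (3x3 intrinsics, pixels), "R" (3x3) and "t" (3): a world point X has camera coordinates R X + t. Camera axes: x right, y down, z forward; pixel columns grow to the right and rows downward; lengths in m; the calibration is good to about 2 mm. A picture is of the moment at which its call begins. There is no depth.
- bot.hand_in(): hands the job in; it is judged then, once.
Trained networks look in the newest picture that a camera, given by its name, has taken for a name from the list of things; names that differ only in an ending like _2 or _b are one class to them, and where a whole thing is asked for, a point or a joint stands for the part that bears it (a point fixed in the world has none). Each returns a list of dicts, best first, with "confidence" (0 to 1); they miss things now and then, are a little off and sometimes report something else, mostly with a low value. They report only what shows in the picture. A call takes as long as a camera call.
- finder.recognise(camera, name): "at" ([x, y, z] in m, in world coordinates, good to about 4 mm: the middle of the surface that is visible of it).
- finder.outline_of(camera, name): "pixels" (400x640 bool, what is visible of it).
The state is a dict: "time_s": time; "joint_positions": joint angles; "qvel": joint speeds; "tau": joint torques, N m; "position": TCP position; "tcp_rot": TCP orientation; "force": force on the tool from outside, world axes, zero at the start; "moment": the same for the moment, N m; "opening": opening from 0.0 (shut) to 1.0 (fully open); "grasp_force": force on a finger pad.
Only numpy, scipy, OpenCV 4.12 (cv2) and the standard library are available. Lean on these libraries where they do the work, as an engineer would, in place of code of your own. Each camera call takes 0.05 s, during which the arm holds its last target. There are 200 camera calls.

## Working session

There is one attempt and no reset: what is moved stays moved. The work goes in short steps, Python scripts to look and compute and a tool call to move; the robot and the scene stay as the last step left them, time stands still between calls to the robot, and variables do not carry over. Pictures are saved under pics/ and viewed, at most 10 in all, crops included, and the job is handed in when it is done.

Besides the shell and the picture viewer there is one more tool, called after "Request:" as name([rows], argument=value, ...), one row to a line, values as JSON. play_rows: Moves the arm, as the interface text tells. Its arguments: {"type":"object","properties":{"motion":{"type":"array"},"fingers":{"type":"number"}},"required":["motion"]}

```bash
mkdir -p pics; python3 - <<'E'
from rig import bot, imaging, finder
import cv2,numpy as np
s=bot.read_state(); print({k:np.round(v,3).tolist() for k,v in s.items()})
ims=[]
for c in ["scene","side"]:
    d=imaging.capture(c); ims.append(d["frame"])
    print(c,np.round(d["R"],3).tolist(),np.round(d["t"],3).tolist(),d["camera_matrix"].tolist() if hasattr(d["camera_matrix"],'tolist') else d["camera_matrix"])
    for n in ["shaker","axle","drum","sleeve","bottle","jug","soap"]:
        try: print(c,n,[(np.round(r["at"],3).tolist(),round(r["confidence"],2)) for r in finder.recognise(c,n)[:2]])
        except Exception as e: print(c,n,e)
    cv2.imwrite(f"pics/{c}0.png",d["frame"][:,:,::-1])
E
```

```text
{'time_s': 0.0, 'joint_positions': [-80.988, 30.279, 82.157, 0.001, 67.689, -10.228], 'qvel': [-0.059, 0.021, -0.007, 0.105, 0.018, 0.037], 'tau': [-0.0, -44.004, -17.659, 0.063, 0.058, -0.0], 'position': [0.206, -0.589, 0.24], 'tcp_rot': [[0.944, 0.33, -0.0], [0.33, -0.944, 0.002], [0.0, -0.002, -1.0]], 'force': [0.864, 0.18, 0.572], 'moment': [-0.032, 0.078, 0.024], 'grasp_force': 0.0, 'opening': 0.997}
scene [[0.129, 0.992, -0.006], [0.78, -0.105, -0.617], [-0.612, 0.075, -0.787]] [-0.021, -0.382, 1.631] [[410.2097377384403, 0.0, 318.671793808243], [0.0, 410.2097377384403, 204.3253754516721], [0.0, 0.0, 1.0]]
scene shaker []
scene axle [([0.704, 0.052, 0.116], 0.86)]
scene drum [([0.624, -0.057, 0.185], 0.58)]
scene sleeve [([0.556, -0.122, 0.194], 0.65)]
scene bottle [([0.766, -0.225, 0.103], 0.73)]
scene jug [([0.457, 0.389, 0.079], 0.72)]
scene soap [([0.556, -0.456, 0.041], 0.81)]
side [[-0.999, -0.037, -0.015], [-0.02, 0.791, -0.611], [0.035, -0.61, -0.792]] [0.573, 0.101, 1.36] [[479.5073377515962, 0.0, 321.94062000202223], [0.0, 479.5073377515962, 192.0620398065012], [0.0, 0.0, 1.0]]
side shaker [([0.674, 0.081, 0.118], 0.73)]
side axle [([0.674, 0.084, 0.12], 0.62)]
side drum [([0.588, -0.009, 0.183], 0.8)]
side sleeve [([0.55, -0.112, 0.194], 0.44)]
side bottle [([0.742, -0.2, 0.087], 0.87)]
side jug [([0.436, 0.386, 0.05], 0.72)]
side soap [([0.546, -0.448, 0.05], 0.54)]
```

View pics/scene0.png

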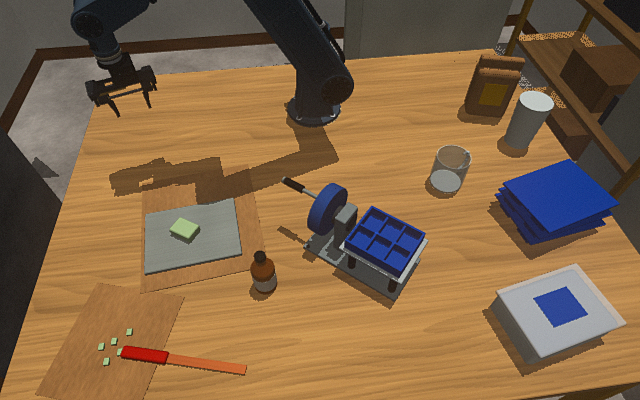

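View pics/side0.png

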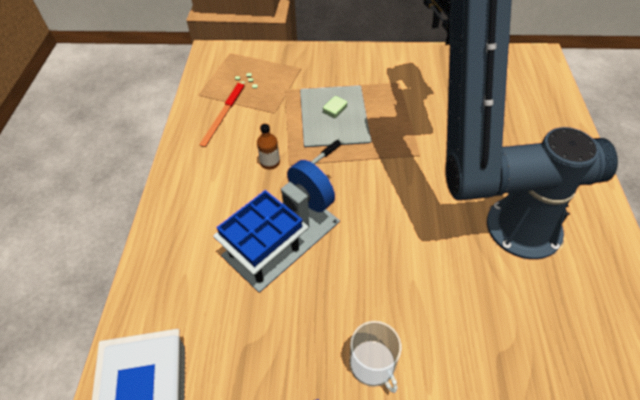

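```bash
python3 - <<'E'
import cv2,numpy as np
a=cv2.imread("pics/scene0.png")[160:310,270:440]; b=cv2.imread("pics/side0.png")[130:300,205:355]
a=cv2.resize(a,None,fx=4,fy=4,interpolation=cv2.INTER_CUBIC);cv2.imwrite("pics/a1.png",a)
b=cv2.resize(b,None,fx=3.5,fy=3.5,interpolation=cv2.INTER_CUBIC);cv2.imwrite("pics/b1.png",b)
E
```

```text
(no output)
```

View pics/a1.png

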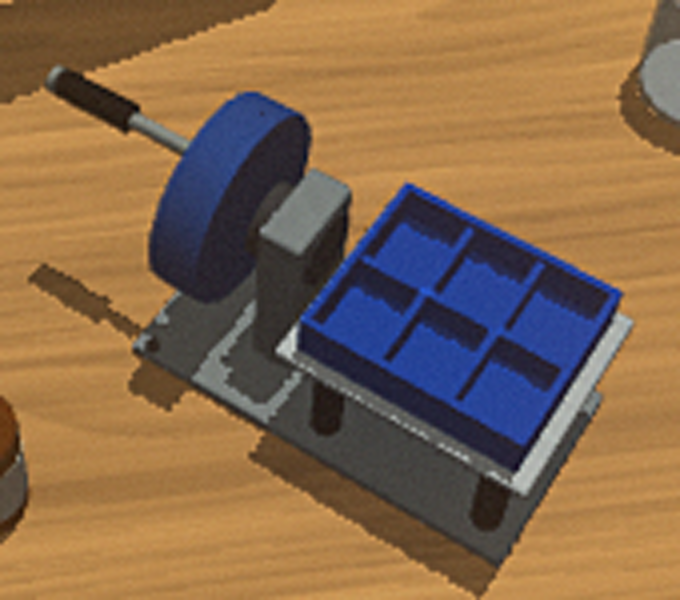

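View pics/b1.png

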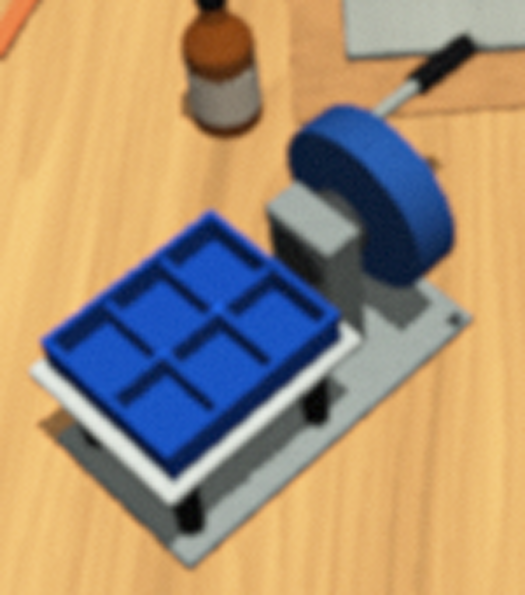

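```bash
cat > fit.py <<'E'
import numpy as np
from scipy.optimize import least_squares
from rig import imaging
S=imaging.capture("scene"); D=imaging.capture("side")
def pr(c,X):
    p=np.asarray(c["R"])@X+np.asarray(c["t"]); q=np.asarray(c["camera_matrix"])@p; return q[:2]/q[2]
sc=lambda u,v:np.array([270+(u+.5)/4-.5,160+(v+.5)/4-.5]); sd=lambda u,v:np.array([205+(u+.5)/3.5-.5,130+(v+.5)/3.5-.5])
obs=[(S,sc(135,346),(-.035,-.08,.012)),(S,sc(498,567),(.275,-.08,.008)),(S,sc(600,395),(.275,.08,.012)),
(D,sd(470,318),(-.035,.08,.012)),(D,sd(190,567),(.275,.08,.008)),
(S,sc(55,77),-.13),(S,sc(133,119),-.07),(D,sd(467,43),-.13),(D,sd(420,84),-.07)]
def w(p,l):
    c,s=np.cos(p[2]),np.sin(p[2]); return np.array([p[0]+c*l[0]-s*l[1],p[1]+s*l[0]+c*l[1],l[2]])
def loc(p,l): return l if not isinstance(l,float) else (l,-.06*np.sin(p[3]),.13+.06*np.cos(p[3]))
f=lambda p:np.concatenate([pr(c,w(p,loc(p,l)))-o for c,o,l in obs])
r=least_squares(f,[.61,-.035,.9,0],loss="soft_l1"); p=r.x
print(p,np.degrees(p[2:]),"\n",r.fun.reshape(-1,2).round(1).tolist())
print("sleeve",w(p,loc(p,-.1)),"axle",w(p,(0,0,.13)))
E
python3 fit.py
```

```text
[ 0.60588509 -0.0344885   0.84148916  0.25687925] [48.21377725 14.71809687] 
 [[-2.0, -0.2], [-0.1, -0.2], [0.5, -0.2], [0.7, -1.5], [-0.4, 0.1], [1.6, 0.8], [-0.5, -0.5], [0.4, 0.3], [-1.3, 0.5]]
sleeve [ 0.55061611 -0.11920988  0.18803125] axle [ 0.60588509 -0.0344885   0.13      ]
```

Request:
play_rows([
  [[0.03, -0.02, -0.003, 0, 0, 0], [0.06, -0.041, -0.006, 0, 0, 0], [0.09, -0.062, -0.009, 0, 0, 0], [0.12, -0.082, -0.012, 0, 0, 0], [0.15, -0.103, -0.015, 0, 0, 0], [0.18, -0.123, -0.019, 0, 0, 0], [0.21, -0.144, -0.019, 0, 0, 0], [0.239, -0.165, -0.019, 0, 0, 0]],
], fingers=0.087)

```text
time_s: 1.57
position: [0.3783, -0.3542, 0.2608]
tcp_rot: [[0.944, 0.329, 0.001], [0.329, -0.944, -0.001], [0.001, 0.001, -1.0]]
force: [0.8, -0.0, 0.5]
opening: 1.001
grasp_force: 0.0
```

Request:
play_rows([
  [[0.03, -0.02, 0, 0, 0, -4], [0.06, -0.041, 0, 0, 0, -8], [0.09, -0.062, 0, 0, 0, -12], [0.12, -0.082, 0, 0, 0, -16], [0.15, -0.103, 0, 0, 0, -20], [0.18, -0.123, 0, 0, 0, -24], [0.21, -0.144, 0, 0, 0, -28], [0.239, -0.164, 0, 0, 0, -28.94]],
])

```text
time_s: 2.23
position: [0.5498, -0.1201, 0.2605]
tcp_rot: [[0.665, 0.747, 0.0], [0.747, -0.665, -0.0], [0.0, 0.0, -1.0]]
force: [-0.4, 0.3, -0.3]
opening: 1.004
grasp_force: 0.0
```

Request:
play_rows([
  [[0, 0, 0, 0, 0, 0], [0, 0, 0, 0, 0, 0]],
])

```text
time_s: 2.4
position: [0.5496, -0.1203, 0.2602]
tcp_rot: [[0.664, 0.748, 0.0], [0.748, -0.664, -0.0], [-0.0, 0.0, -1.0]]
force: [0.2, -0.1, 0.9]
opening: 0.999
grasp_force: 0.0
```

```bash
python3 - <<'E'
from rig import bot, imaging, finder
import cv2,numpy as np
s=bot.read_state(); print({k:np.round(v,3).tolist() for k,v in s.items()})
W=imaging.capture("wrist"); cv2.imwrite("pics/w1.png",W["frame"][:,:,::-1])
print([(np.round(r["at"],3).tolist(),round(r["confidence"],2)) for r in finder.recognise("wrist","sleeve")[:2]])
E
```

```text
{'time_s': 2.4, 'joint_positions': [-23.721, 24.125, 89.933, -0.023, 65.931, 17.893], 'qvel': [-3.04, -0.475, 1.216, -0.915, 0.086, -0.26], 'tau': [1.278, -38.655, -17.612, 0.235, -0.023, 0.031], 'position': [0.55, -0.12, 0.26], 'tcp_rot': [[0.664, 0.748, 0.0], [0.748, -0.664, -0.0], [-0.0, 0.0, -1.0]], 'force': [0.246, -0.085, 0.877], 'moment': [-0.022, -0.063, 0.029], 'grasp_force': 0.0, 'opening': 0.999}
[([0.553, -0.112, 0.194], 0.56), ([0.732, -0.214, 0.11], 0.39)]
```

View pics/w1.png

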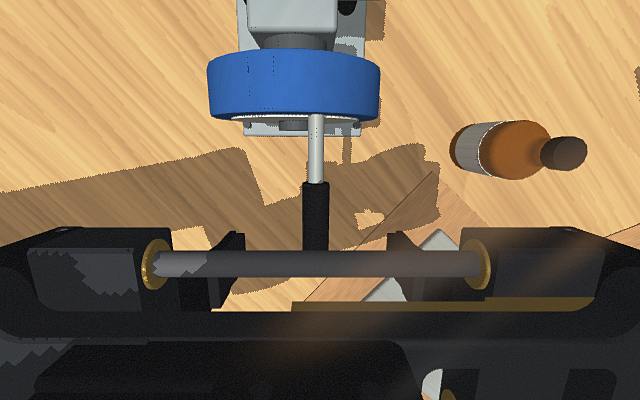

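Request:
play_rows([
  [[0, 0, 0.012, 0, 0, 0], [0, 0, 0.024, 0, 0, 0], [0, 0, 0.036, 0, 0, 0], [0, 0, 0.048, 0, 0, 0], [0, 0, 0.06, 0, 0, 0], [0, 0, 0.068, 0, 0, 0], [0, 0, 0.072, 0, 0, 0], [0, 0, 0.072, 0, 0, 0]],
])

```text
time_s: 3.17
position: [0.5479, -0.1227, 0.1874]
tcp_rot: [[0.668, 0.744, -0.002], [0.744, -0.668, 0.001], [-0.001, -0.002, -1.0]]
force: [-0.8, 0.1, 0.7]
opening: 1.002
grasp_force: 0.0
```

Request:
play_rows([
  [[0, 0, 0, 0, 0, 0], [0, 0, 0, 0, 0, 0], [0, 0, 0, 0, 0, 0], [0, 0, 0, 0, 0, 0], [0, 0, 0, 0, 0, 0], [0, 0, 0, 0, 0, 0], [0, 0, 0, 0, 0, 0], [0, 0, 0, 0, 0, 0]],
], fingers=0.0)

```text
time_s: 3.83
position: [0.5489, -0.1219, 0.1883]
tcp_rot: [[0.667, 0.745, 0.0], [0.745, -0.667, -0.0], [0.0, 0.0, -1.0]]
force: [0.8, -0.2, -0.5]
opening: 0.48
grasp_force: 0.0
```

Request:
play_rows([
  [[0, 0, 0, 0, 0, 0], [0, 0, 0, 0, 0, 0], [0, 0, 0, 0, 0, 0], [0, 0, 0, 0, 0, 0]],
])

```text
time_s: 4.17
position: [0.5483, -0.1214, 0.1881]
tcp_rot: [[0.667, 0.745, -0.001], [0.745, -0.667, 0.001], [-0.0, -0.002, -1.0]]
force: [-2.0, 2.0, -0.1]
opening: 0.24
grasp_force: 30.0
```

```bash
cat > tab.py <<'E'
import sys,json,numpy as np
a,step,n=map(float,sys.argv[1:4]); R=float(sys.argv[4]) if len(sys.argv)>4 else .06
for k in range(int(n)):
    t0=np.radians(a+8*step*k); t=t0+np.radians(step)*np.arange(1,9)
    print(round(np.degrees(t0)),json.dumps([[0,round(R*(np.sin(x)-np.sin(t0)),4),round(R*(np.cos(t0)-np.cos(x)),4),0,0,0] for x in t]))
E
python3 tab.py 15 3 15
```

```text
15 [[0, 0.003, 0.0009, 0, 0, 0], [0, 0.006, 0.0019, 0, 0, 0], [0, 0.0089, 0.0031, 0, 0, 0], [0, 0.0117, 0.0045, 0, 0, 0], [0, 0.0145, 0.006, 0, 0, 0], [0, 0.0171, 0.0076, 0, 0, 0], [0, 0.0197, 0.0094, 0, 0, 0], [0, 0.0222, 0.0113, 0, 0, 0]]
39 [[0, 0.0024, 0.002, 0, 0, 0], [0, 0.0047, 0.0042, 0, 0, 0], [0, 0.0068, 0.0065, 0, 0, 0], [0, 0.0089, 0.0089, 0, 0, 0], [0, 0.0108, 0.0114, 0, 0, 0], [0, 0.0126, 0.014, 0, 0, 0], [0, 0.0142, 0.0166, 0, 0, 0], [0, 0.0157, 0.0194, 0, 0, 0]]
63 [[0, 0.0014, 0.0028, 0, 0, 0], [0, 0.0026, 0.0057, 0, 0, 0], [0, 0.0036, 0.0087, 0, 0, 0], [0, 0.0045, 0.0117, 0, 0, 0], [0, 0.0052, 0.0148, 0, 0, 0], [0, 0.0058, 0.0179, 0, 0, 0], [0, 0.0062, 0.021, 0, 0, 0], [0, 0.0065, 0.0241, 0, 0, 0]]
87 [[0, 0.0001, 0.0031, 0, 0, 0], [0, 0.0, 0.0063, 0, 0, 0], [0, -0.0002, 0.0094, 0, 0, 0], [0, -0.0007, 0.0125, 0, 0, 0], [0, -0.0012, 0.0156, 0, 0, 0], [0, -0.002, 0.0187, 0, 0, 0], [0, -0.0029, 0.0217, 0, 0, 0], [0, -0.0039, 0.0246, 0, 0, 0]]
111 [[0, -0.0012, 0.0029, 0, 0, 0], [0, -0.0026, 0.0057, 0, 0, 0], [0, -0.0041, 0.0085, 0, 0, 0], [0, -0.0057, 0.0112, 0, 0, 0],
[... 1966 characters left out ...]
051, 0, 0, 0], [0, 0.0057, -0.0075, 0, 0, 0], [0, 0.0079, -0.0097, 0, 0, 0], [0, 0.0102, -0.0119, 0, 0, 0], [0, 0.0126, -0.014, 0, 0, 0], [0, 0.0151, -0.0159, 0, 0, 0], [0, 0.0176, -0.0176, 0, 0, 0]]
327 [[0, 0.0027, -0.0016, 0, 0, 0], [0, 0.0054, -0.0031, 0, 0, 0], [0, 0.0083, -0.0045, 0, 0, 0], [0, 0.0112, -0.0057, 0, 0, 0], [0, 0.0141, -0.0067, 0, 0, 0], [0, 0.0171, -0.0076, 0, 0, 0], [0, 0.0202, -0.0084, 0, 0, 0], [0, 0.0233, -0.0089, 0, 0, 0]]
351 [[0, 0.0031, -0.0004, 0, 0, 0], [0, 0.0062, -0.0007, 0, 0, 0], [0, 0.0094, -0.0007, 0, 0, 0], [0, 0.0125, -0.0007, 0, 0, 0], [0, 0.0157, -0.0004, 0, 0, 0], [0, 0.0188, -0.0, 0, 0, 0], [0, 0.0219, 0.0006, 0, 0, 0], [0, 0.0249, 0.0013, 0, 0, 0]]
```

Request:
play_rows([
  [[0, 0.003, 0.001, 0, 0, 0], [0, 0.006, 0.002, 0, 0, 0], [0, 0.009, 0.003, 0, 0, 0], [0, 0.0117, 0.0045, 0, 0, 0], [0, 0.0145, 0.006, 0, 0, 0], [0, 0.017, 0.0076, 0, 0, 0], [0, 0.0197, 0.0094, 0, 0, 0], [0, 0.0222, 0.0113, 0, 0, 0]],
])

```text
time_s: 4.83
position: [0.5633, -0.135, 0.1766]
tcp_rot: [[0.667, 0.745, -0.005], [0.745, -0.667, 0.004], [-0.001, -0.006, -1.0]]
force: [-4.5, 4.2, 3.1]
opening: 0.241
grasp_force: 30.0
```

Request:
play_rows([
  [[0, 0.0024, 0.002, 0, 0, 0], [0, 0.0047, 0.0042, 0, 0, 0], [0, 0.0068, 0.0065, 0, 0, 0], [0, 0.0089, 0.0089, 0, 0, 0], [0, 0.0108, 0.0114, 0, 0, 0], [0, 0.0126, 0.014, 0, 0, 0], [0, 0.0142, 0.0166, 0, 0, 0], [0, 0.0157, 0.0194, 0, 0, 0]],
])

```text
time_s: 5.5
position: [0.5746, -0.1451, 0.1568]
tcp_rot: [[0.667, 0.745, -0.006], [0.745, -0.667, 0.004], [-0.001, -0.008, -1.0]]
force: [-5.0, 5.3, 2.5]
opening: 0.24
grasp_force: 30.0
```

Request:
play_rows([
  [[0, 0.0014, 0.0028, 0, 0, 0], [0, 0.0026, 0.0057, 0, 0, 0], [0, 0.0036, 0.0087, 0, 0, 0], [0, 0.0045, 0.0117, 0, 0, 0], [0, 0.0052, 0.0148, 0, 0, 0], [0, 0.0058, 0.0179, 0, 0, 0], [0, 0.0062, 0.021, 0, 0, 0], [0, 0.0065, 0.0241, 0, 0, 0]],
])

```text
time_s: 6.17
position: [0.5789, -0.149, 0.1326]
tcp_rot: [[0.667, 0.745, -0.007], [0.745, -0.667, 0.005], [-0.001, -0.009, -1.0]]
force: [-4.4, 5.6, 3.4]
opening: 0.245
grasp_force: 30.0
```

Request:
play_rows([
  [[0, 0.0001, 0.0031, 0, 0, 0], [0, 0.0, 0.0063, 0, 0, 0], [0, -0.0002, 0.0094, 0, 0, 0], [0, -0.0007, 0.0125, 0, 0, 0], [0, -0.0012, 0.0156, 0, 0, 0], [0, -0.002, 0.0187, 0, 0, 0], [0, -0.0029, 0.0217, 0, 0, 0], [0, -0.0039, 0.0246, 0, 0, 0]],
])

```text
time_s: 6.83
position: [0.5756, -0.146, 0.1083]
tcp_rot: [[0.667, 0.745, -0.008], [0.745, -0.667, 0.006], [-0.001, -0.01, -1.0]]
force: [-5.4, 6.8, 7.0]
opening: 0.242
grasp_force: 30.0
```

Request:
play_rows([
  [[0, -0.0012, 0.0029, 0, 0, 0], [0, -0.0026, 0.0057, 0, 0, 0], [0, -0.0041, 0.0085, 0, 0, 0], [0, -0.0057, 0.0112, 0, 0, 0], [0, -0.0075, 0.0138, 0, 0, 0], [0, -0.0094, 0.0163, 0, 0, 0], [0, -0.0114, 0.0186, 0, 0, 0], [0, -0.0136, 0.0209, 0, 0, 0]],
])

```text
time_s: 7.5
position: [0.5657, -0.1371, 0.0883]
tcp_rot: [[0.667, 0.745, -0.007], [0.745, -0.667, 0.005], [-0.001, -0.009, -1.0]]
force: [-7.0, 6.7, 12.1]
opening: 0.243
grasp_force: 30.0
```

Request:
play_rows([
  [[0, -0.0023, 0.0022, 0, 0, 0], [0, -0.0047, 0.0042, 0, 0, 0], [0, -0.0072, 0.0061, 0, 0, 0], [0, -0.0097, 0.0079, 0, 0, 0], [0, -0.0124, 0.0095, 0, 0, 0], [0, -0.0152, 0.011, 0, 0, 0], [0, -0.018, 0.0124, 0, 0, 0], [0, -0.0209, 0.0136, 0, 0, 0]],
])

```text
time_s: 8.17
position: [0.5525, -0.1252, 0.0762]
tcp_rot: [[0.667, 0.745, -0.001], [0.745, -0.667, 0.001], [-0.0, -0.001, -1.0]]
force: [-4.7, 2.0, 16.0]
opening: 0.245
grasp_force: 30.0
```

Request:
play_rows([
  [[0, -0.003, 0.0008, 0, 0, 0], [0, -0.006, 0.0015, 0, 0, 0], [0, -0.009, 0.002, 0, 0, 0], [0, -0.0121, 0.0022, 0, 0, 0], [0, -0.0152, 0.0025, 0, 0, 0], [0, -0.0184, 0.0025, 0, 0, 0], [0, -0.0215, 0.0025, 0, 0, 0], [0, -0.0246, 0.0024, 0, 0, 0]],
])

```text
time_s: 8.83
position: [0.5349, -0.1094, 0.0713]
tcp_rot: [[0.667, 0.745, -0.0], [0.745, -0.667, 0.0], [0.0, -0.0, -1.0]]
force: [2.3, -1.0, -5.3]
opening: 0.244
grasp_force: 30.0
```

Request:
play_rows([
  [[0, -0.0031, -0.0002, 0, 0, 0], [0, -0.0062, -0.0007, 0, 0, 0], [0, -0.0093, -0.0012, 0, 0, 0], [0, -0.0124, -0.002, 0, 0, 0], [0, -0.0154, -0.0029, 0, 0, 0], [0, -0.0184, -0.0039, 0, 0, 0], [0, -0.0213, -0.0051, 0, 0, 0], [0, -0.0241, -0.0065, 0, 0, 0]],
])

```text
time_s: 9.5
position: [0.5146, -0.0913, 0.0775]
tcp_rot: [[0.667, 0.745, -0.005], [0.745, -0.667, 0.004], [-0.001, -0.006, -1.0]]
force: [1.7, 5.8, -16.6]
opening: 0.245
grasp_force: 30.0
```

Request:
play_rows([
  [[0, -0.0028, -0.0015, 0, 0, 0], [0, -0.0054, -0.0031, 0, 0, 0], [0, -0.008, -0.0049, 0, 0, 0], [0, -0.0105, -0.0068, 0, 0, 0], [0, -0.0129, -0.0089, 0, 0, 0], [0, -0.0152, -0.011, 0, 0, 0], [0, -0.0173, -0.0133, 0, 0, 0], [0, -0.0194, -0.0157, 0, 0, 0]],
])

```text
time_s: 10.17
position: [0.4995, -0.0777, 0.0937]
tcp_rot: [[0.667, 0.745, -0.006], [0.745, -0.667, 0.005], [-0.001, -0.008, -1.0]]
force: [0.3, 9.4, -11.6]
opening: 0.242
grasp_force: 30.0
```

Request:
play_rows([
  [[0, -0.0019, -0.0025, 0, 0, 0], [0, -0.0037, -0.0051, 0, 0, 0], [0, -0.0053, -0.0078, 0, 0, 0], [0, -0.0068, -0.0105, 0, 0, 0], [0, -0.0082, -0.0134, 0, 0, 0], [0, -0.0094, -0.0163, 0, 0, 0], [0, -0.0104, -0.0192, 0, 0, 0], [0, -0.0113, -0.0222, 0, 0, 0]],
])

```text
time_s: 10.83
position: [0.491, -0.0701, 0.1163]
tcp_rot: [[0.667, 0.745, -0.006], [0.745, -0.667, 0.005], [-0.001, -0.008, -1.0]]
force: [-0.9, 8.8, -7.7]
opening: 0.243
grasp_force: 30.0
```

Request:
play_rows([
  [[0, -0.0007, -0.0031, 0, 0, 0], [0, -0.0013, -0.0061, 0, 0, 0], [0, -0.0017, -0.0093, 0, 0, 0], [0, -0.002, -0.0124, 0, 0, 0], [0, -0.002, -0.0155, 0, 0, 0], [0, -0.002, -0.0187, 0, 0, 0], [0, -0.0017, -0.0218, 0, 0, 0], [0, -0.0013, -0.0249, 0, 0, 0]],
])

```text
time_s: 11.5
position: [0.4902, -0.0694, 0.1414]
tcp_rot: [[0.667, 0.745, -0.005], [0.745, -0.667, 0.005], [-0.0, -0.007, -1.0]]
force: [-0.8, 7.4, -7.4]
opening: 0.245
grasp_force: 30.0
```

Request:
play_rows([
  [[0, 0.0006, -0.0031, 0, 0, 0], [0, 0.0013, -0.0061, 0, 0, 0], [0, 0.0022, -0.0092, 0, 0, 0], [0, 0.0032, -0.0121, 0, 0, 0], [0, 0.0044, -0.015, 0, 0, 0], [0, 0.0058, -0.0179, 0, 0, 0], [0, 0.0073, -0.0206, 0, 0, 0], [0, 0.0089, -0.0233, 0, 0, 0]],
])

```text
time_s: 12.17
position: [0.4971, -0.0756, 0.1646]
tcp_rot: [[0.667, 0.745, -0.005], [0.745, -0.667, 0.004], [-0.0, -0.007, -1.0]]
force: [0.3, 6.4, -7.9]
opening: 0.243
grasp_force: 30.0
```

Request:
play_rows([
  [[0, 0.0018, -0.0026, 0, 0, 0], [0, 0.0037, -0.0051, 0, 0, 0], [0, 0.0057, -0.0075, 0, 0, 0], [0, 0.0079, -0.0097, 0, 0, 0], [0, 0.0102, -0.0119, 0, 0, 0], [0, 0.0126, -0.014, 0, 0, 0], [0, 0.0151, -0.0159, 0, 0, 0], [0, 0.0176, -0.0176, 0, 0, 0]],
])

```text
time_s: 12.83
position: [0.51, -0.0871, 0.1817]
tcp_rot: [[0.667, 0.745, -0.006], [0.745, -0.667, 0.005], [-0.0, -0.007, -1.0]]
force: [0.6, 6.8, -11.1]
opening: 0.245
grasp_force: 30.0
```

Request:
play_rows([
  [[0, 0.0027, -0.0016, 0, 0, 0], [0, 0.0054, -0.0031, 0, 0, 0], [0, 0.0083, -0.0045, 0, 0, 0], [0, 0.0112, -0.0057, 0, 0, 0], [0, 0.0141, -0.0067, 0, 0, 0], [0, 0.0171, -0.0076, 0, 0, 0], [0, 0.0202, -0.0084, 0, 0, 0], [0, 0.0233, -0.0089, 0, 0, 0]],
])

```text
time_s: 13.5
position: [0.5258, -0.1014, 0.1902]
tcp_rot: [[0.667, 0.745, -0.009], [0.745, -0.667, 0.008], [-0.001, -0.012, -1.0]]
force: [-2.5, 9.4, -6.0]
opening: 0.24
grasp_force: 30.0
```

Request:
play_rows([
  [[0, 0.0031, -0.0004, 0, 0, 0], [0, 0.0062, -0.0007, 0, 0, 0], [0, 0.0094, -0.0007, 0, 0, 0], [0, 0.0125, -0.0007, 0, 0, 0], [0, 0.0157, -0.0004, 0, 0, 0], [0, 0.0188, 0, 0, 0, 0], [0, 0.0219, 0.0006, 0, 0, 0], [0, 0.0249, 0.0013, 0, 0, 0]],
])

```text
time_s: 14.17
position: [0.5444, -0.118, 0.1896]
tcp_rot: [[0.667, 0.745, -0.009], [0.745, -0.667, 0.007], [-0.001, -0.012, -1.0]]
force: [-4.3, 8.1, -0.5]
opening: 0.241
grasp_force: 30.0
```

Request:
play_rows([
  [[0, 0.003, 0.001, 0, 0, 0], [0, 0.006, 0.002, 0, 0, 0], [0, 0.009, 0.003, 0, 0, 0], [0, 0.0117, 0.0045, 0, 0, 0], [0, 0.0145, 0.006, 0, 0, 0], [0, 0.017, 0.0076, 0, 0, 0], [0, 0.0197, 0.0094, 0, 0, 0], [0, 0.0222, 0.0113, 0, 0, 0]],
])

```text
time_s: 14.83
position: [0.5614, -0.1332, 0.1788]
tcp_rot: [[0.667, 0.745, -0.008], [0.745, -0.667, 0.006], [-0.001, -0.01, -1.0]]
force: [-4.6, 8.1, 0.5]
opening: 0.241
grasp_force: 30.0
```

```bash
python3 -c "
from rig import bot;s=bot.read_state();print(s['force'],s['position'],s['moment'],s['time_s'])"
```

```text
[-4.59407797  8.06681613  0.46720348] [ 0.56138048 -0.13324108  0.17883131] [ 1.26468281  0.79387591 -0.0366208 ] 14.8333
```

```bash
cat > ana.py <<'E'
import numpy as np
from scipy.optimize import least_squares
D=np.array([l.split() for l in """.5633 -.135 .1766 -4.5 4.2 3.1
.5746 -.1451 .1568 -5 5.3 2.5
.5789 -.149 .1326 -4.4 5.6 3.4
.5756 -.146 .1083 -5.4 6.8 7
.5657 -.1371 .0883 -7 6.7 12.1
.5525 -.1252 .0762 -4.7 2 16
.5349 -.1094 .0713 2.3 -1 -5.3
.5146 -.0913 .0775 1.7 5.8 -16.6
.4995 -.0777 .0937 .3 9.4 -11.6
.4910 -.0701 .1163 -.9 8.8 -7.7
.4902 -.0694 .1414 -.8 7.4 -7.4
.4971 -.0756 .1646 .3 6.4 -7.9
.51 -.0871 .1817 .6 6.8 -11.1
.5258 -.1014 .1902 -2.5 9.4 -6
.5444 -.118 .1896 -4.3 8.1 -.5
.5614 -.1332 .1788 -4.6 8.1 .5""".split("\n")],float)
ty=np.array([.745,-.667]); o=np.array([.60588,-.03449])
def ana(D,c=None):
    y=(D[:,:2]-o)@ty; z=D[:,2]
    if c is None:
        r=least_squares(lambda p:np.hypot(y-p[0],z-p[1])-p[2],[0,.13,.06]); c=r.x; print("circle",c,np.abs(r.fun).max())
    th=np.arctan2(y-c[0],z-c[1]); fy=D[:,3:5]@ty; fz=D[:,5]
    tan=fy*np.cos(th)-fz*np.sin(th); rad=fy*np.sin(th)+fz*np.cos(th)
    return c,th,-tan*.06,rad
if __name__=="__main__":
    c,th,T,rad=ana(D)
    A=np.c_[np.ones_like(th),np.sin(th),np.cos(th)]; x=np.linalg.lstsq(A,T,rcond=None)[0]
    print(np.c_[np.degrees(th),T,rad,T-A@x].round(3)); print(x,np.hypot(x[1],x[2]))
    # needed torque T=F - W sin(th+psi) , weight angle th+psi from top
    psi=np.arctan2(-x[2],-x[1]); print("handle angle for weight down",np.degrees(np.pi-psi))
E
python3 ana.py
```

```text
circle [-0.00370769  0.13119478  0.06000696] 0.00017628084102577074
[[ 4.06790e+01  4.01000e-01 -1.66000e+00 -7.00000e-03]
 [ 6.47050e+01  3.22000e-01 -5.49600e+00  3.00000e-03]
 [ 8.86580e+01  2.14000e-01 -6.93200e+00 -1.90000e-02]
 [ 1.12408e+02  1.93000e-01 -1.05810e+01  2.60000e-02]
 [ 1.35458e+02  9.50000e-02 -1.54170e+01 -3.60000e-02]
 [ 1.56037e+02  1.25000e-01 -1.65850e+01 -2.00000e-03]
 [ 1.79242e+02  1.39000e-01  5.33100e+00 -1.70000e-02]
 [-1.53815e+02  2.99000e-01  1.60450e+01  7.40000e-02]
 [-1.28746e+02  3.16000e-01  1.19760e+01  2.00000e-03]
 [-1.04373e+02  3.50000e-01  8.24700e+00 -5.50000e-02]
 [-8.02170e+01  4.94000e-01  4.19400e+00  1.00000e-02]
 [-5.62070e+01  5.29000e-01 -1.03200e+00 -9.00000e-03]
 [-3.28670e+01  5.67000e-01 -7.10400e+00  1.00000e-02]
 [-1.08630e+01  5.47000e-01 -4.36000e+00  3.00000e-03]
 [ 1.31140e+01  4.96000e-01 -2.44000e+00  0.00000e+00]
 [ 3.74100e+01  4.39000e-01 -4.96700e+00  1.90000e-02]]
[ 0.34166453 -0.11283031  0.18461295] 0.2163622449611715
handle angle for weight down 238.5678836373078
```

```bash
python3 - <<'E'
import numpy as np,json
cur=np.array([.0419,-.0469])
for k in range(6):
    t=np.radians(41-24*k-3*np.arange(1,9)); P=.06*np.c_[np.sin(t),-np.cos(t)]
    print(json.dumps([[0,round(a,4),round(b,4),0,0,0] for a,b in P-cur])); cur=P[-1]
E
```

```text
[[0, -0.005, -0.0004, 0, 0, 0], [0, -0.0075, -0.0022, 0, 0, 0], [0, -0.0101, -0.004, 0, 0, 0], [0, -0.0128, -0.0056, 0, 0, 0], [0, -0.0156, -0.007, 0, 0, 0], [0, -0.0185, -0.0083, 0, 0, 0], [0, -0.0214, -0.0095, 0, 0, 0], [0, -0.0244, -0.0105, 0, 0, 0]]
[[0, -0.003, -0.0008, 0, 0, 0], [0, -0.0061, -0.0015, 0, 0, 0], [0, -0.0092, -0.002, 0, 0, 0], [0, -0.0123, -0.0024, 0, 0, 0], [0, -0.0154, -0.0026, 0, 0, 0], [0, -0.0186, -0.0026, 0, 0, 0], [0, -0.0217, -0.0025, 0, 0, 0], [0, -0.0249, -0.0022, 0, 0, 0]]
[[0, -0.0031, 0.0005, 0, 0, 0], [0, -0.0062, 0.0011, 0, 0, 0], [0, -0.0092, 0.0019, 0, 0, 0], [0, -0.0122, 0.0028, 0, 0, 0], [0, -0.0152, 0.0039, 0, 0, 0], [0, -0.018, 0.0052, 0, 0, 0], [0, -0.0209, 0.0066, 0, 0, 0], [0, -0.0236, 0.0081, 0, 0, 0]]
[[0, -0.0026, 0.0017, 0, 0, 0], [0, -0.0052, 0.0035, 0, 0, 0], [0, -0.0077, 0.0055, 0, 0, 0], [0, -0.01, 0.0075, 0, 0, 0], [0, -0.0123, 0.0098, 0, 0, 0], [0, -0.0144, 0.0121, 0, 0, 0], [0, -0.0164, 0.0145, 0, 0, 0], [0, -0.0182, 0.017, 0, 0, 0]]
[[0, -0.0017, 0.0026, 0, 0, 0], [0, -0.0033, 0.0053, 0, 0, 0], [0, -0.0048, 0.0081, 0, 0, 0], [0, -0.0061, 0.011, 0, 0, 0], [0, -0.0072, 0.0139, 0, 0, 0], [0, -0.0082, 0.0169, 0, 0, 0], [0, -0.0091, 0.0199, 0, 0, 0], [0, -0.0097, 0.023, 0, 0, 0]]
[[0, -0.0005, 0.0031, 0, 0, 0], [0, -0.0009, 0.0062, 0, 0, 0], [0, -0.0011, 0.0094, 0, 0, 0], [0, -0.0011, 0.0125, 0, 0, 0], [0, -0.001, 0.0156, 0, 0, 0], [0, -0.0007, 0.0188, 0, 0, 0], [0, -0.0002, 0.0219, 0, 0, 0], [0, 0.0004, 0.0249, 0, 0, 0]]
```

Request:
play_rows([
  [[0, -0.005, -0.0004, 0, 0, 0], [0, -0.0075, -0.0022, 0, 0, 0], [0, -0.0101, -0.004, 0, 0, 0], [0, -0.0128, -0.0056, 0, 0, 0], [0, -0.0156, -0.007, 0, 0, 0], [0, -0.0185, -0.0083, 0, 0, 0], [0, -0.0214, -0.0095, 0, 0, 0], [0, -0.0244, -0.0105, 0, 0, 0]],
])

```text
time_s: 15.5
position: [0.5469, -0.1202, 0.1888]
tcp_rot: [[0.667, 0.745, -0.0], [0.745, -0.667, 0.0], [-0.0, -0.0, -1.0]]
force: [2.1, 1.8, -11.3]
opening: 0.244
grasp_force: 30.0
```

Request:
play_rows([
  [[0, -0.003, -0.0008, 0, 0, 0], [0, -0.0061, -0.0015, 0, 0, 0], [0, -0.0092, -0.002, 0, 0, 0], [0, -0.0123, -0.0024, 0, 0, 0], [0, -0.0154, -0.0026, 0, 0, 0], [0, -0.0186, -0.0026, 0, 0, 0], [0, -0.0217, -0.0025, 0, 0, 0], [0, -0.0249, -0.0022, 0, 0, 0]],
])

```text
time_s: 16.17
position: [0.5291, -0.1042, 0.191]
tcp_rot: [[0.667, 0.745, 0.001], [0.745, -0.667, -0.001], [0.0, 0.002, -1.0]]
force: [5.3, -0.5, -17.7]
opening: 0.244
grasp_force: 30.0
```

Request:
play_rows([
  [[0, -0.0031, 0.0005, 0, 0, 0], [0, -0.0062, 0.0011, 0, 0, 0], [0, -0.0092, 0.0019, 0, 0, 0], [0, -0.0122, 0.0028, 0, 0, 0], [0, -0.0152, 0.0039, 0, 0, 0], [0, -0.018, 0.0052, 0, 0, 0], [0, -0.0209, 0.0066, 0, 0, 0], [0, -0.0236, 0.0081, 0, 0, 0]],
])

```text
time_s: 16.83
position: [0.5139, -0.0904, 0.1847]
tcp_rot: [[0.666, 0.746, 0.007], [0.746, -0.666, -0.005], [0.001, 0.009, -1.0]]
force: [4.6, -4.2, -9.0]
opening: 0.239
grasp_force: 30.0
```

Request:
play_rows([
  [[0, -0.0026, 0.0017, 0, 0, 0], [0, -0.0052, 0.0035, 0, 0, 0], [0, -0.0077, 0.0055, 0, 0, 0], [0, -0.01, 0.0075, 0, 0, 0], [0, -0.0123, 0.0098, 0, 0, 0], [0, -0.0144, 0.0121, 0, 0, 0], [0, -0.0164, 0.0145, 0, 0, 0], [0, -0.0182, 0.017, 0, 0, 0]],
])

```text
time_s: 17.5
position: [0.4982, -0.0764, 0.1667]
tcp_rot: [[0.667, 0.745, 0.002], [0.745, -0.667, -0.001], [0.001, 0.003, -1.0]]
force: [2.6, -3.2, -0.7]
opening: 0.241
grasp_force: 30.0
```

Request:
play_rows([
  [[0, -0.0017, 0.0026, 0, 0, 0], [0, -0.0033, 0.0053, 0, 0, 0], [0, -0.0048, 0.0081, 0, 0, 0], [0, -0.0061, 0.011, 0, 0, 0], [0, -0.0072, 0.0139, 0, 0, 0], [0, -0.0082, 0.0169, 0, 0, 0], [0, -0.0091, 0.0199, 0, 0, 0], [0, -0.0097, 0.023, 0, 0, 0]],
])

```text
time_s: 18.17
position: [0.4904, -0.0694, 0.1429]
tcp_rot: [[0.667, 0.745, 0.0], [0.745, -0.667, 0.0], [0.0, 0.0, -1.0]]
force: [2.8, -2.1, 2.1]
opening: 0.243
grasp_force: 30.0
```

Request:
play_rows([
  [[0, -0.0005, 0.0031, 0, 0, 0], [0, -0.0009, 0.0062, 0, 0, 0], [0, -0.0011, 0.0094, 0, 0, 0], [0, -0.0011, 0.0125, 0, 0, 0], [0, -0.001, 0.0156, 0, 0, 0], [0, -0.0007, 0.0188, 0, 0, 0], [0, -0.0002, 0.0219, 0, 0, 0], [0, 0.0004, 0.0249, 0, 0, 0]],
])

```text
time_s: 18.83
position: [0.4906, -0.0696, 0.1179]
tcp_rot: [[0.667, 0.745, 0.0], [0.745, -0.667, 0.0], [0.0, -0.0, -1.0]]
force: [4.3, -0.8, 5.6]
opening: 0.245
grasp_force: 30.0
```

```bash
cat > ana2.py <<'E'
from ana import *
E=np.array([l.split() for l in """.5469 -.1202 .1888 2.1 1.8 -11.3
.5291 -.1042 .191 5.3 -.5 -17.7
.5139 -.0904 .1847 4.6 -4.2 -9
.4982 -.0764 .1667 2.6 -3.2 -.7
.4904 -.0694 .1429 2.8 -2.1 2.1
.4906 -.0696 .1179 4.3 -.8 5.6""".split("\n")],float)
c,_,_,_=ana(np.r_[D,E]); _,t1,T1,_=ana(D,c); _,t2,T2,r2=ana(E,c)
th=np.r_[t1,t2]; T=np.r_[T1,T2]; d=np.r_[np.ones(len(t1)),-np.ones(len(t2))]
f=lambda x:T-(x[0]*d-x[1]*np.sin(th+x[2]))
for loss in("linear","soft_l1"):
    r=least_squares(f,[.34,.22,-1],loss=loss,f_scale=.02); print(r.x[:2],"down at",180-np.degrees(r.x[2])-360)
print(np.c_[np.degrees(t2),T2,r2,f(r.x)[len(t1):]].round(3))
E
python3 ana2.py
```

```text
circle [-0.00375638  0.13122075  0.06004105] 0.00020375404839038241
[0.33885089 0.22300102] down at -122.08973954594904
[0.33780188 0.22651466] down at -121.82519733418798
[[ 1.64350e+01 -2.13000e-01 -1.07350e+01 -2.60000e-02]
 [-6.63000e+00 -1.33000e-01 -1.80760e+01  0.00000e+00]
 [-2.71930e+01 -8.60000e-02 -1.08520e+01  2.60000e-02]
 [-5.38200e+01 -1.10000e-01 -3.70000e+00  1.70000e-02]
 [-7.88010e+01 -1.64000e-01 -3.01200e+00  1.90000e-02]
 [-1.02784e+02 -2.78000e-01 -4.88400e+00 -1.40000e-02]]
```

Request:
play_rows([
  [[0, 0.0008, 0.003, 0, 0, 0], [0, 0.0017, 0.006, 0, 0, 0], [0, 0.0028, 0.0088, 0, 0, 0], [0, 0.004, 0.0116, 0, 0, 0], [0, 0.0053, 0.0143, 0, 0, 0], [0, 0.0066, 0.0167, 0, 0, 0], [0, 0.0076, 0.0183, 0, 0, 0], [0, 0.0076, 0.0183, 0, 0, 0]],
])

```text
time_s: 19.5
position: [0.4962, -0.0746, 0.0996]
tcp_rot: [[0.667, 0.745, -0.0], [0.745, -0.667, 0.001], [0.0, -0.001, -1.0]]
force: [4.2, -0.3, 4.2]
opening: 0.241
grasp_force: 30.0
```

Request:
play_rows([
  [[0, 0, 0, 0, 0, 0], [0, 0, 0, 0, 0, 0], [0, 0, 0, 0, 0, 0], [0, 0, 0, 0, 0, 0], [0, 0, 0, 0, 0, 0], [0, 0, 0, 0, 0, 0]],
])

```text
time_s: 20.0
position: [0.4962, -0.0746, 0.0996]
tcp_rot: [[0.667, 0.745, -0.0], [0.745, -0.667, 0.0], [0.0, -0.0, -1.0]]
force: [4.2, 1.2, 0.3]
opening: 0.242
grasp_force: 30.0
```

```bash
python3 - <<'E'
import numpy as np,cv2
from rig import bot,imaging
s=bot.read_state();p=s['position'];f=s['force']
y=(np.array(p[:2])-[.60588,-.03449])@[.745,-.667]
print(np.degrees(np.arctan2(y+.00376,p[2]-.1312)),np.round(f,1),np.round(s['qvel'],2),s['opening'],s['grasp_force'],s['time_s'])
cv2.imwrite("pics/s2.png",imaging.capture("scene")["frame"][:,:,::-1])
E
```

```text
-121.65636969992192 [4.2 1.2 0.3] [ 0.03  0.01 -0.02  0.04 -0.    0.01] 0.24209972824750384 30.0023353099823 20.0
```

View pics/s2.png

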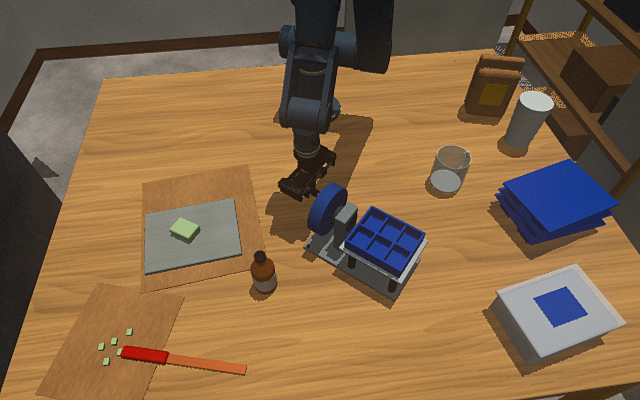

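The picture shows the gripper (about 310,180) still on the crank handle beside the drum (327,208). The bottle (263,275), the jug (450,170) and the soap (184,230) haven't moved. The drum is at -121.7° and still, so I'm handing in.

```bash
python3 -c "
from rig import bot;print(bot.hand_in())"
```

```text
the job is handed in; nothing more can be done
None
```

I turned the drum just over one full turn, felt the heavy side, and handed the job in with that side down to within a few degrees (handle at about -122°), still gripping the crank with the drum at rest, after 20 s of the 72 s allowed.

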